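# Press the wax cup back into its cork-lined holder

### The job

The tapered metal cup of polishing wax has been knocked over on the bench. Stand it upright on the bench and let go of it, then take it by the rim, nest it in the cork-lined wooden pot that fits it, and press it down lightly and slowly until the cork grips it, about 8 mm past first touch; stop well before it is wedged to the stop. Leave it nested and released, the pot standing about where it was, and do not disturb the other two pots or the pipe.

Things in the scene. Friction and masses are not known exactly. Their poses are not given: they have to be found in the camera images.
- cup: Tapered aluminium cup filled with hard dark wax, 90 mm high, 0.18-0.35 kg. Origin: centre of the foot's underside; +z along its axis, foot to mouth. 44 mm across at the foot, growing evenly to 62 mm at 70 mm above it. Starts lying on its taper, axis rising 7.3 degrees towards the mouth, mouth roughly towards the robot. Set down within 15 degrees of upright it settles upright.
- cup_rim (a point): Centre of the cup's mouth, on its axis 90 mm from the foot. The straight rim band, 62 mm (in places 64) across, reaches from 70 to 90 mm above the foot.
- holder: Pot that fits the cup: the middle-sized of three alike dark turned-wood pots with cork collars; loose, 0.45 kg, 75 mm high, 72 mm across the foot, 84 mm across the rim, floor 6 mm thick. Origin: centre of its underside, z up. The upright cup first touches the cork all round with its foot 32 mm above the bench.
- holder_mouth (a point): Centre of the holder's mouth at the level of its rim, 75 mm above its underside.
- cork_top (a point): Centre of the top of the holder's cork collar, 72 mm above the pot's underside until pressed; it moves down with the cup. The collar is 22 mm high with the cup's taper: bore 54 mm at its top, 49 mm at its lower end.
- cork (a joint): How far the cork collar is pressed down, m: 0 at the start, stop at 0.016. Yields at about 7 N down, takes about 10 N for 5 mm and 14 N for 12 mm (cup's weight included), resists speed (80 N per m/s, so a drop does not seat it) and stays where pressed, within about 1 mm. Well seated: 0.004 to 0.012; over 0.013 is jammed.
- small_pot: Bystander: the smallest pot, 60 mm high, 62 mm across the rim, bore 37 mm: too small for the cup. Origin: centre of its underside.
- large_pot: Bystander: the largest pot, 80 mm high, 108 mm across the rim, bore 86 mm: too wide for the cup. Origin: centre of its underside.
- pipe: Bystander: a pale wooden smoking pipe standing on its bowl, 45 mm high, stem 120 mm along its +x. Origin: centre of the bowl's underside.
There are look-alikes about, which are no part of the job. Of the things that look like the cup, the largest one is meant. What is shaped like the holder but pink is not meant.

How it is judged:
By the outcome, as a careful person would: the job done as asked, in the order asked, and still so for the second after the job is handed in, with the robot touching nothing.
It also fails if it takes over 69 s, if anything falls off the work surface, if the arm or the gripper's body presses on something with over 40 N, if the wrist force passes 120 N, or if a joint passes its speed limit or range.

### The arm

A 6-joint arm with a two-finger parallel gripper is mounted at the origin on the work surface. World frame = base frame: x ahead of the robot, y to its left, z up, the work surface at z = 0. Lengths are in mm, angles in rad, forces in N, time in s.
With the tool pointing down it reaches from about 300 to 775 mm from the base axis. Payload 14.6 kg.
Tool frame: the origin (TCP) lies midway between the tips of the shut fingers; the grasp point (between the pads) lies behind it (manip.grip_depth is the z of the grasp point in the tool frame, in mm); z points along the fingers, y is the line along which they close (so a half turn about z gives the same grasp; the last joint's range is limited). The gripper opens to 94 mm and grips with 3 to 60 N. Pads are 16 mm wide; open, the fingers measure 119 mm over their backs; the gripper's body (75 mm by 177 mm) begins 78 mm behind the grasp point.
Start: joints at [-1.259, 0.3, 1.521, -0, 1.321, -0.067], TCP at [203.386, -511.002, 205.446] pointing down, gripper open.
Joint ranges: [-3.03, 3.03], [-0.79, 2.21], [0.23, 2.52], [-1.04, 4.18], [0, 3.07], [-2.55, 2.55]. Speed limits (rad/s): [2.22, 2.22, 2.57, 3.14, 3.14, 3.14].

### API

Orientations are given as [roll, pitch, yaw] about the fixed x, y, z axes, in that order (R = Rz(yaw) Ry(pitch) Rx(roll)).
In Python, from cell import manip gives the robot as it stands.
- The arm moves only by the shell command python3 -m creep FILE [OPENING] [FORCE], which reads ROWS from the file FILE. ROWS is a JSON list of rows, 1 to 5 of them, each written [[dx, dy, dz], [rx, ry, rz]]: dx, dy, dz in normalised numbers (1 is 300 mm), then a rotation vector rx, ry, rz in parts of the range, where 1.0 means pi rad; each row is the pose to reach, as a shift and turn from the pose commanded when the command began, along the tool's axes at that moment; what a row does not reach only later rows make up. A row lasts 1/10 s, in which the tool goes at most 50 mm and 0.15 rad, less where a joint would pass 70% of its speed; a pose out of reach is approached as far as the arm can. OPENING is the finger opening in mm, set as the command begins (- or left out keeps the last). The fingers move at their own pace and stop on an object; FORCE is the grip in N (left out, the last holds). Time passes only in rows, so rows that do not move let the fingers close. It prints the time, the measured TCP pose, the force, the opening and the grip force at its end. A shift or turn number past 1, either way, is cut back to 1. Input that does not fit is refused with a message, and nothing moves.
- manip.read_state(): the state, without advancing time (a new reading comes with each control period).
- manip.camera(name): name is "side" or "top" or "wrist"; returns (picture, depth): 384x512x3 uint8, red, green, blue; 384x512 float32, mm along the optical axis (not along the pixel's ray), 0 where there is no reading.
- manip.camera_info(name): a dict with "K" (3x3 intrinsics, pixels), "rvec" (rotation vector, rad) and "tvec" (3), from world to camera coordinates, as OpenCV has them; the wrist camera has in their place "mount" (4x4, takes a point from camera to tool coordinates, whose origin is the TCP and whose axes are the flange's). Camera axes: x right, y down, z forward; pixel columns grow to the right and rows downward; lengths in mm; the calibration is good to about 2 mm. A picture is of the moment at which its call begins: read the wrist's pose just before it. camera_info takes no time and is no camera call.
- manip.sign_off(): hands the job in; it is judged then, once.
The state is a dict: "clock": time; "joints": joint angles; "qd": joint speeds; "effort": joint torques, N m; "eef_pos": TCP position; "eef_rot": TCP orientation; "wrist_force": force on the tool from outside, world axes, zero at the start; "moment": the same for the moment, N m; "finger_gap": finger opening in mm; "finger_force": force on a finger pad.
Only numpy, scipy, OpenCV 4.12 (cv2) and the standard library are available. Lean on these libraries where they do the work, as an engineer would, in place of code of your own. Each camera call takes 0.05 s, during which the arm holds its last target. There are 200 camera calls.

## Working session

There is one attempt and no reset: what is moved stays moved. The work goes in short steps, Python scripts to look and compute and a shell command to move; the robot and the scene stay as the last step left them, time stands still between calls to the robot, and variables do not carry over. Pictures are saved under pics/ and viewed, at most 10 in all, crops included, and the job is handed in when it is done.

```bash
ls; mkdir -p pics; cat > h.py <<'E'
import numpy as np, cv2
from cell import manip
from scipy.spatial.transform import Rotation as R
def snap(n):
    s=manip.read_state(); im,d=manip.camera(n); i=manip.camera_info(n); K=np.array(i["K"],float)
    if n=="wrist":
        T=np.eye(4);T[:3,:3]=R.from_euler('xyz',s["eef_rot"]).as_matrix();T[:3,3]=s["eef_pos"]
        M=T@np.array(i["mount"])
    else:
        r=cv2.Rodrigues(np.array(i["rvec"],float))[0];t=np.array(i["tvec"],float).ravel()
        M=np.eye(4);M[:3,:3]=r.T;M[:3,3]=-r.T@t
    return im,d,K,M
def cloud(d,K,M):
    v,u=np.mgrid[:d.shape[0],:d.shape[1]]
    P=np.stack([(u-K[0,2])/K[0,0]*d,(v-K[1,2])/K[1,1]*d,d],-1)@M[:3,:3].T+M[:3,3]
    P[d<=0]=np.nan
    return P
def plane(uv,z,K,M):
    r=M[:3,:3]@np.linalg.inv(K)@np.array([uv[0],uv[1],1.])
    return M[:3,3]+r*(z-M[2,3])/r[2]
E
python3 - <<'E'
from h import *
print(manip.read_state(), manip.grip_depth)
o=[]
for n in("top","side"):
    im,d,K,M=snap(n); np.savez(n,im=im,d=d,K=K,M=M); o.append(im); print(n,K,M,(d>0).mean())
cv2.imwrite("pics/a.png",cv2.resize(np.vstack(o),None,fx=.78,fy=.78)[:,:,::-1]); 
cv2.imwrite("pics/t.png",o[0][:,:,::-1]);cv2.imwrite("pics/s.png",o[1][:,:,::-1])
E
```

```text
pics
{'clock': 0.0, 'joints': array([-1.25859303e+00,  3.00473788e-01,  1.52160441e+00, -2.33866823e-05,
        1.32071435e+00, -6.65538971e-02]), 'qd': array([-0.00084504, -0.00032009,  0.00104345, -0.00037912, -0.00093243,
       -0.00022139]), 'effort': array([-1.03034567e-03, -5.31807625e+01, -3.52737200e+01,  7.06864544e-02,
        2.42740806e-02, -8.43264411e-05]), 'eef_pos': array([ 203.30107709, -510.74818393,  204.87499573]), 'eef_rot': array([-3.14039391e+00, -5.71965386e-05,  3.78762965e-01]), 'wrist_force': array([-0.41872298, -0.18721448, -0.89391745]), 'moment': array([0.00102017, 0.03766118, 0.03276463]), 'finger_force': 0.0, 'finger_gap': 93.85286420756873} -18.8
top [[358.51134633   0.         251.77271881]
 [  0.         358.51134633 201.33208441]
 [  0.           0.           1.        ]] [[-2.89227794e-02 -9.93501252e-01  1.10085126e-01  4.84848154e+02]
 [-9.99415815e-01  3.07480942e-02  1.49192447e-02  2.54916903e+01]
 [-1.82071961e-02 -1.09589310e-01 -9.93810184e-01  9.12710125e+02]
 [ 0.00000000e+00  0.00000000e+00  0.00000000e+00  1.00000000e+00]] 0.9961293538411459
side [[421.420056     0.         257.6493073 ]
 [  0.         421.420056   189.08026439]
 [  0.           0.           1.        ]] [[-8.77444733e-01 -2.92869603e-01  3.79892269e-01  2.08785688e+02]
 [-4.79446560e-01  5.60055549e-01 -6.75624732e-01  7.07968427e+02]
 [-1.48908265e-02 -7.74961404e-01 -6.31833115e-01  7.18347434e+02]
 [ 0.00000000e+00  0.00000000e+00  0.00000000e+00  1.00000000e+00]] 0.9958292643229166
```

View pics/t.png

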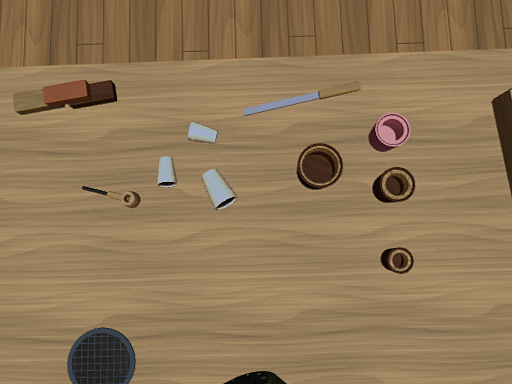

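View pics/s.png

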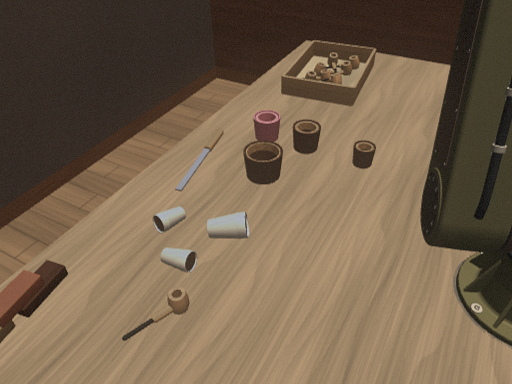

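Top view. Possible cups: (219,190) the largest, (202,133) and (167,172) both smaller, so I take (219,190). Possible pots: dark (397,185) is the middle-sized one and my choice; pink (392,130), large (320,165) and small (398,260) are not.

```bash
python3 - <<'E'
from h import *
t=np.load("top.npz");s=np.load("side.npz")
def comp(f,box,cond):
    P=cloud(f["d"],f["K"],f["M"]);m=np.zeros(P.shape[:2],bool);x0,y0,x1,y1=box;m[y0:y1,x0:x1]=1
    return P[m&cond(P)],m&cond(P)
# white cups & table level
for n,f,bx in(("top",t,{"cup":(198,162,242,215),"c2":(183,118,222,148),"c3":(152,150,182,192)}),("side",s,{"cup":(200,205,256,245)})):
    for k,b in bx.items():
        p,m=comp(f,b,lambda P:P[...,2]>8)
        hsv=cv2.cvtColor(f["im"],cv2.COLOR_RGB2HSV)
        r=cv2.minAreaRect(np.argwhere(m)[:,::-1].astype(np.float32))
        c=p.mean(0);q=p-c;w,v=np.linalg.eigh(np.cov(q[:,:2].T));a=v[:,1];
        if a[0]>0:a=-a
        sx=q[:,:2]@a;sy=q[:,:2]@np.array([-a[1],a[0]])
        print(n,k,len(p),c.round(1),"axis to mouth",a.round(3),np.degrees(np.arctan2(a[1],a[0])).round(1),"ext",np.percentile(sx,[0.5,99.5]).round(1),np.percentile(sy,[.5,99.5]).round(1),"zmax",np.percentile(p[:,2],99).round(1))
        for lo in np.linspace(sx.min(),sx.max(),7)[:-1]:
            g=(sx>=lo)&(sx<lo+(sx.max()-sx.min())/6)
            print("  ",lo.round(0),sy[g].min().round(1),sy[g].max().round(1),p[g,2].max().round(1))
P=cloud(t["d"],t["K"],t["M"]);print("table z",np.nanmedian(P[225:300,150:350,2]))
for k,b in{"holder":(372,158,422,210),"pink":(368,106,416,152),"large":(290,135,350,195),"small":(378,240,420,280)}.items():
  for n,f in(("top",t),("side",s)):
    if n=="side": b={"holder":(290,115,324,155),"pink":(250,106,284,142),"large":(240,135,286,185),"small":(350,136,378,170)}[k]
    p,m=comp(f,b,lambda P:P[...,2]>40)
    z=np.percentile(p[:,2],97);q=p[np.abs(p[:,2]-z)<5,:2].astype(np.float32)
    (c,r)=cv2.minEnclosingCircle(q);print(k,n,"rim z",z.round(1),"c",np.round(c,1),"r",round(r,1),"mean",q.mean(0).round(1))
E
python3 - <<'E'
import cv2
im=cv2.imread("pics/t.png");b=cv2.imread("pics/s.png")
a=cv2.resize(im[115:215,150:250],(400,400));c=cv2.resize(b[195:280,150:255],(400,400))
import numpy as np
cv2.imwrite("pics/crop.png",np.hstack([a,c]))
E
```

```text
top cup 836 [613.4 121.5  47.3] axis to mouth [-0.879 -0.477] -151.5 ext [-52.3  40.2] [-29.7  29.7] zmax 64.2
   -54.0 -22.6 23.0 49.8
   -38.0 -24.4 24.4 52.8
   -22.0 -26.1 26.8 57.1
   -6.0 -28.0 29.2 61.7
   10.0 -29.9 30.6 64.9
   26.0 -30.9 30.9 67.0
top c2 470 [757.9 160.3  38. ] axis to mouth [-0.189 -0.982] -100.9 ext [-33.4  35.4] [-17.8  25.8] zmax 50.2
   -34.0 -18.7 26.0 51.8
   -22.0 -18.0 26.7 51.5
   -11.0 -17.8 23.9 47.5
   1.0 -16.1 22.3 44.3
   13.0 -16.4 20.6 40.4
   25.0 -15.4 18.5 38.8
top c3 491 [662.3 251.2  36.2] axis to mouth [-0.999 -0.041] -177.6 ext [-41.   30.5] [-23.6  21.4] zmax 50.1
   -42.0 -17.2 13.9 38.7
   -30.0 -20.9 15.2 42.1
   -18.0 -19.6 18.1 43.4
   -5.0 -23.9 19.8 48.3
   7.0 -22.7 21.4 50.0
   19.0 -24.1 21.9 52.7
side cup 934 [609.8 135.5  42.2] axis to mouth [-0.855 -0.518] -148.8 ext [-49.2  43.2] [-19.3  42.1] zmax 64.2
   -50.0 -9.7 27.8 49.3
   -34.0 -11.6 30.2 53.4
   -18.0 -13.2 28.4 56.6
   -2.0 -17.1 29.9 61.5
   14.0 -20.0 30.3 64.9
   29.0 -19.9 43.1 65.9
table z 0.47696232709324704
holder top rim z 76.9 c [ 607.8 -302.8] r 41.9 mean [ 609.  -304.2]
holder side rim z 75.8 c [ 610.  -301.3] r 44.8 mean [ 607.8 -302.3]
pink top rim z 76.4 c [ 740.1 -301. ] r 42.2 mean [ 740.7 -302.5]
pink side rim z 77.8 c [ 721.1 -251.2] r 96.7 mean [ 736.6 -286.7]
large top rim z 81.9 c [ 658.4 -124.2] r 53.9 mean [ 659.1 -124.3]
large side rim z 81.2 c [ 660.6 -122.3] r 56.6 mean [ 658.8 -121.1]
small top rim z 61.7 c [ 430.4 -302.8] r 31.0 mean [ 430.8 -303.2]
small side rim z 61.0 c [ 433. -303.] r 34.2 mean [ 429.8 -302. ]
```

View pics/crop.png

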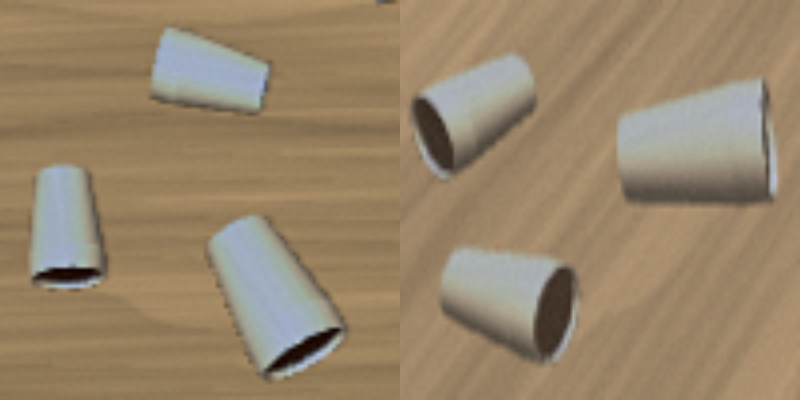

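The crop confirms it: the cup at left-crop (275,295) is clearly larger than the two at (210,70) and (68,228). I'll take it from the robot side with the tool 30° below horizontal along the cup's axis. One 83° tilt then stands it up.

```bash
cat >> h.py <<'E'
def rot(yaw,beta):  # tool z heading yaw, beta below horizontal
    d=np.array([np.cos(yaw),np.sin(yaw),0]);u=np.array([0,0,1.]);z=np.cos(beta)*d-np.sin(beta)*u;x=np.sin(beta)*d+np.cos(beta)*u
    return np.stack([x,np.cross(z,x),z],1)
def rel(g,Rt,back=0,label=""):   # g = grasp point
    s=manip.read_state();R0=R.from_euler('xyz',s["eef_rot"]).as_matrix()
    p=np.array(g,float)+Rt[:,2]*(18.8-back)
    sh=R0.T@(p-s["eef_pos"]);rv=R.from_matrix(R0.T@Rt).as_rotvec()
    print(label,"tcp",p.round(1),"shift",sh.round(1),np.linalg.norm(sh).round(0),"rv",rv.round(3),np.linalg.norm(rv).round(2),"q",s["joints"].round(2))
E
python3 - <<'E'
from h import *
rel([590.2,108.9,31.7],rot(.497,np.radians(30)),110,"pre")
E
```

```text
pre tcp [520.8  71.2  77.3] shift [ 510.2 -423.2  128.1] 675.0 rv [ 0.061  1.046 -0.108] 1.05 q [-1.26  0.3   1.52  0.    1.32 -0.07]
```

The manual's scale: shifts go in shares of 300 mm and turns go in shares of pi rad. Converting my numbers, 190 mm / 300 = 0.6333, -158 mm / 300 = -0.5267, 0.5 rad / 3.1416 = 0.1592.

```bash
echo '[[[0.1267, -0.1033, 0], [0, 0.0318, -0.0032]], [[0.2533, -0.21, 0], [0.0032, 0.0637, -0.0064]], [[0.38, -0.3133, 0], [0.0064, 0.0955, -0.0095]], [[0.5067, -0.42, 0], [0.0064, 0.1273, -0.0127]], [[0.6333, -0.5267, 0], [0.0095, 0.1592, -0.0159]]]' > next.json && python3 -m creep next.json 94
python3 - <<'E'
from h import *
rel([590.2,108.9,61.7],rot(.497,np.radians(30)),110,"pre")
E
```

```text
clock: 0.6
eef_pos: [322.1, -292.2, 205.5]
eef_rot: [-3.123, -0.505, 0.425]
wrist_force: [0.8, 0.2, 0.4]
finger_gap: 94.1
finger_force: 0.0
pre tcp [520.8  71.2 107.3] shift [ 242.1 -244.6  250.5] 426.0 rv [ 0.033  0.542 -0.057] 0.55 q [-1.13  0.01  1.94  0.53  1.25 -0.18]
```

Converted, 125 mm / 300 = 0.4167, -122 mm / 300 = -0.4067, 0.54 rad / 3.1416 = 0.1719.

```bash
echo '[[[0.08, -0.08, 0.0833], [0.0032, 0.0318, -0.0032]], [[0.16, -0.1633, 0.1667], [0.0032, 0.0637, -0.0064]], [[0.2433, -0.2433, 0.25], [0.0064, 0.0955, -0.0095]], [[0.3233, -0.3267, 0.3333], [0.0095, 0.1273, -0.0127]], [[0.4033, -0.4067, 0.4167], [0.0095, 0.1719, -0.0181]]]' > next.json && python3 -m creep next.json
python3 - <<'E'
from h import *
rel([590.2,108.9,61.7],rot(.497,np.radians(30)),110,"pre")
E
```

```text
clock: 1.1
eef_pos: [421.2, -111.8, 156.4]
eef_rot: [3.133, -1.045, 0.502]
wrist_force: [2.4, 0.1, 0.3]
finger_gap: 94.2
finger_force: 0.0
pre tcp [520.8  71.2 107.3] shift [  45.6 -114.2  175.2] 214.0 rv [0.005 0.003 0.002] 0.01 q [-0.92  0.07  2.31  1.29  1.1  -0.7 ]
```

Converted, 175.2 mm / 300 = 0.584, 140 mm / 300 = 0.4667, 0.005 rad / 3.1416 = 0.0016.

```bash
echo '[[[0.03, -0.08, 0.1167], [0, 0, 0]], [[0.06, -0.1567, 0.2333], [0, 0, 0]], [[0.09, -0.2333, 0.35], [0, 0, 0]], [[0.12, -0.3067, 0.4667], [0, 0, 0]], [[0.152, -0.3807, 0.584], [0.0016, 0.001, 0.0006]]]' > next.json && python3 -m creep next.json
python3 - <<'E'
from h import *
rel([590.2,108.9,31.7],rot(.497,np.radians(30)),110,"pre")
im,d,K,M=snap("wrist");cv2.imwrite("pics/w1.png",im[:,:,::-1]); np.savez("w1",im=im,d=d,K=K,M=M)
E
```

```text
clock: 1.6
eef_pos: [519.9, 72.3, 106.0]
eef_rot: [-3.136, -1.043, 0.493]
wrist_force: [0.4, -0.7, 0.7]
finger_gap: 94.3
finger_force: 0.0
pre tcp [520.8  71.2  77.3] shift [-24.7   1.4  14.6] 29.0 rv [-0.003  0.004 -0.002] 0.01 q [-0.24  0.23  2.31  1.96  0.68 -0.92]
```

View pics/w1.png

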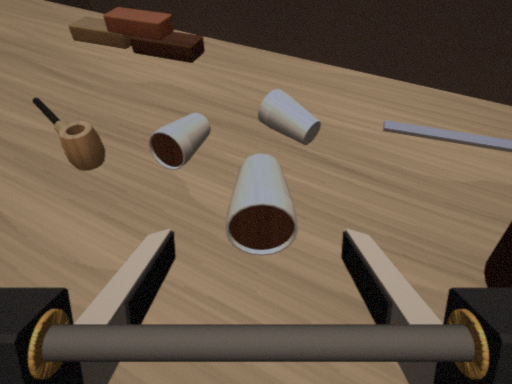

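Wrist view: the cup's mouth is at about (262,225), centred between the fingers at (170,235) and (347,235). I'll check the lateral offset before closing in.

```bash
python3 - <<'E'
from h import *
f=np.load("w1.npz");P=cloud(f["d"],f["K"],f["M"]);m=np.zeros(P.shape[:2],bool);m[150:255,220:302]=1
m&=P[...,2]>6;p=P[m]
a=np.array([-.879,-.477]);n=np.array([.477,-.879]);q=p[:,:2]-[590.2,108.9]
s=q@a;t=q@n
for lo in range(-80,30,12):
    g=(s>=lo)&(s<lo+12)
    if g.sum()>20:print(lo,np.percentile(t[g],[1,99]).round(1),t[g][p[g,2]>p[g,2].max()-4].mean().round(1),p[g,2].max().round(1))
rel([590.2,108.9,31.7],rot(.497,np.radians(30)),0,"grasp")
E
```

```text
-80 [-20.8  19.7] 0.1 46.2
-68 [-21.8  21.9] 0.4 49.5
-56 [-23.4  23.4] 0.1 52.9
-44 [-24.8  24.9] 0.2 55.8
-32 [-26.   26.1] 0.5 58.5
-20 [-27.3  27.7] 0.4 61.8
-8 [-28.4  29. ] 0.5 63.7
4 [-28.4  29.2] 0.8 64.4
grasp tcp [604.5 116.7  22.3] shift [-25.3   5.9 121.4] 124.0 rv [-0.007  0.003 -0.001] 0.01 q [-0.23  0.23  2.31  1.97  0.68 -0.92]
```

Converted, -25 mm / 300 = -0.0833, 14 mm / 300 = 0.0467.

```bash
echo '[[[-0.04, 0, 0.0233], [0, 0, 0]], [[-0.0833, 0, 0.0467], [0, 0, 0]], [[-0.0833, 0, 0.0467], [0, 0, 0]], [[-0.0833, 0, 0.0467], [0, 0, 0]]]' > next.json && python3 -m creep next.json
python3 - <<'E'
from h import *
rel([590.2,108.9,31.7],rot(.497,np.radians(30)),0,"grasp");print(manip.read_state()["eef_pos"],manip.read_state()["eef_rot"])
E
```

```text
clock: 2.05
eef_pos: [519.1, 70.3, 77.9]
eef_rot: [-3.135, -1.044, 0.492]
wrist_force: [-0.3, 0.3, 0.5]
finger_gap: 94.2
finger_force: 0.0
grasp tcp [604.5 116.7  22.3] shift [  0.8   0.3 111.9] 112.0 rv [-0.003  0.004 -0.002] 0.01 q [-0.25  0.32  2.32  2.05  0.73 -1.04]
[519.13686078  70.33720112  77.91205691] [-3.13458787 -1.0436724   0.49214366]
```

Aligned. Go in with smooth rows.

Converted, 111 mm / 300 = 0.37, 84 mm / 300 = 0.28.

```bash
echo '[[[0, 0, 0.0933], [0, 0, 0]], [[0, 0, 0.1867], [0, 0, 0]], [[0, 0, 0.28], [0, 0, 0]], [[0, 0, 0.37], [0, 0, 0]], [[0, 0, 0.37], [0, 0, 0]]]' > next.json && python3 -m creep next.json
python3 - <<'E'
from h import *
rel([590.2,108.9,31.7],rot(.497,np.radians(30)),0,"grasp")
im,d,K,M=snap("side");cv2.imwrite("pics/s2.png",cv2.resize(im[140:330,100:400],None,fx=2.5,fy=2.5)[:,:,::-1])
E
```

```text
clock: 2.55
eef_pos: [604.9, 117.3, 22.0]
eef_rot: [-3.136, -1.045, 0.495]
wrist_force: [0.1, 0.1, -0.1]
finger_gap: 94.4
finger_force: 0.0
grasp tcp [604.5 116.7  22.3] shift [-0.1  0.4 -0.7] 1.0 rv [-0.003  0.002 -0.001] 0.0 q [-0.08  0.58  2.09  2.29  0.69 -1.17]
```

View pics/s2.png

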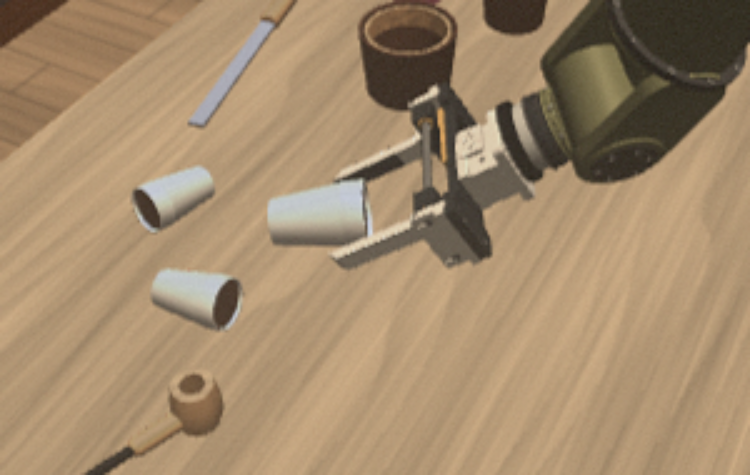

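The fingers straddle the rim band at (365,215) with clear gaps on both sides. Closing.

```bash
echo '[[[0, 0, 0], [0, 0, 0]], [[0, 0, 0], [0, 0, 0]], [[0, 0, 0], [0, 0, 0]], [[0, 0, 0], [0, 0, 0]], [[0, 0, 0], [0, 0, 0]]]' > next.json && python3 -m creep next.json 40 30;echo '[[[0, 0, 0], [0, 0, 0]], [[0, 0, 0], [0, 0, 0]], [[0, 0, 0], [0, 0, 0]]]' > next.json && python3 -m creep next.json
```

```text
clock: 3.1
eef_pos: [603.4, 116.2, 22.5]
eef_rot: [-3.136, -1.045, 0.494]
wrist_force: [-1.6, -1.8, 2.8]
finger_gap: 61.6
finger_force: 30.0
clock: 3.4
eef_pos: [603.6, 116.3, 22.4]
eef_rot: [-3.136, -1.045, 0.493]
wrist_force: [-3.2, -2.4, 5.8]
finger_gap: 61.8
finger_force: 30.0
```

Converted, 78 mm / 300 = 0.26, 60 mm / 300 = 0.2.

```bash
echo '[[[0.0533, 0, -0.03], [0, 0, 0]], [[0.1267, 0, -0.0733], [0, 0, 0]], [[0.2, 0, -0.1167], [0, 0, 0]], [[0.26, 0, -0.15], [0, 0, 0]], [[0.26, 0, -0.15], [0, 0, 0]]]' > next.json && python3 -m creep next.json
python3 - <<'E'
from h import *
s=manip.read_state()
rel([570,98,115],rot(.495,np.radians(112.7)),0,"up")
im,d,K,M=snap("side");P=cloud(d,K,M)
E
```

```text
clock: 3.9
eef_pos: [604.4, 116.4, 114.3]
eef_rot: [-3.14, -1.047, 0.498]
wrist_force: [-0.5, 0.7, -2.8]
finger_gap: 61.9
finger_force: 30.0
up tcp [563.6  94.6  97.7] shift [-37.6  -0.3 -31.7] 49.0 rv [-0.002 -1.443  0.004] 1.44 q [-0.08  0.34  2.11  2.04  0.56 -0.85]
```

Converted, -18 mm / 300 = -0.06, -15 mm / 300 = -0.05, -0.6 rad / 3.1416 = -0.191.

```bash
echo '[[[-0.01, 0, -0.01], [0, -0.0318, 0]], [[-0.02, 0, -0.02], [0, -0.07, 0]], [[-0.0333, 0, -0.03], [0, -0.1114, 0]], [[-0.0467, 0, -0.04], [0, -0.1528, 0]], [[-0.06, 0, -0.05], [0, -0.191, 0]]]' > next.json && python3 -m creep next.json
python3 - <<'E'
from h import *
rel([570,98,115],rot(.495,np.radians(112.7)),0,"up")
E
```

```text
clock: 4.45
eef_pos: [585.6, 115.5, 102.7]
eef_rot: [-3.098, -0.688, 0.5]
wrist_force: [-1.1, 0.8, -2.1]
finger_gap: 61.6
finger_force: 30.0
up tcp [563.6  94.6  97.7] shift [-25.9   7.2 -15.1] 31.0 rv [-0.04  -1.084  0.028] 1.09 q [-0.03  0.29  1.97  0.94  0.46  0.25]
```

Converted, -19 mm / 300 = -0.0633, -14 mm / 300 = -0.0467, -0.58 rad / 3.1416 = -0.1846.

```bash
echo '[[[0, 0, 0], [0, -0.0255, 0]], [[-0.0167, 0.0033, -0.01], [0, -0.0637, 0]], [[-0.03, 0.0067, -0.02], [0, -0.1019, 0.0032]], [[-0.0467, 0.01, -0.03], [-0.0064, -0.1432, 0.0032]], [[-0.0633, 0.0133, -0.0367], [-0.0095, -0.1846, 0.0032]]]' > next.json && python3 -m creep next.json
python3 - <<'E'
from h import *
rel([570,98,115],rot(.495,np.radians(112.7)),0,"up")
E
```

```text
clock: 4.95
eef_pos: [568.9, 101.0, 99.8]
eef_rot: [-3.133, -0.106, 0.505]
wrist_force: [0.1, 0.6, -4.1]
finger_gap: 61.9
finger_force: 30.0
up tcp [563.6  94.6  97.7] shift [-7.9  3.1  1.2] 9.0 rv [-0.007 -0.502  0.012] 0.5 q [0.09 0.41 1.63 0.06 1.   1.12]
```

Converted, -8 mm / 300 = -0.0267, -6 mm / 300 = -0.02, -0.5 rad / 3.1416 = -0.1592.

```bash
echo '[[[-0.0067, 0.0033, 0], [0, -0.0382, 0]], [[-0.0133, 0.0067, 0.0033], [0, -0.0796, 0.0032]], [[-0.02, 0.01, 0.0033], [-0.0032, -0.121, 0.0032]], [[-0.0267, 0.01, 0.0033], [-0.0032, -0.1592, 0.0032]], [[-0.0267, 0.01, 0.0033], [-0.0032, -0.1592, 0.0032]]]' > next.json && python3 -m creep next.json
python3 - <<'E'
from h import *
rel([570,98,115],rot(.495,np.radians(112.7)),0,"up")
s=manip.read_state();print(s["eef_pos"],s["eef_rot"],s["wrist_force"])
im,d,K,M=snap("side");cv2.imwrite("pics/s3.png",cv2.resize(im[110:330,130:400],None,fx=2.6,fy=2.6)[:,:,::-1]);np.savez("s3",im=im,d=d,K=K,M=M)
im,d,K,M=snap("top");np.savez("t3",im=im,d=d,K=K,M=M)
E
```

```text
clock: 5.45
eef_pos: [563.6, 95.8, 95.2]
eef_rot: [-3.139, 0.395, 0.5]
wrist_force: [-0.0, 0.5, -4.1]
finger_gap: 61.6
finger_force: 30.0
up tcp [563.6  94.6  97.7] shift [-1.5  1.1 -2. ] 3.0 rv [-0.    -0.001  0.005] 0.01 q [ 0.16  0.69  1.26 -0.13  1.57  1.26]
[563.5974581   95.78887529  95.21559201] [-3.13929836  0.3947933   0.50030137] [-0.02241112  0.53594417 -4.0733413 ]
```

View pics/s3.png

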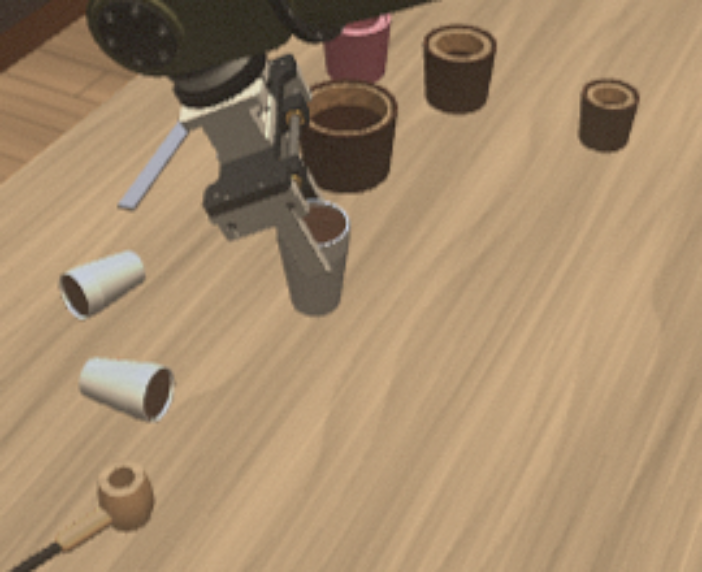

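The cup at (317,255) hangs upright from the gripper with the mouth up. Lowering it to the bench.

Converted, 25.8 mm / 300 = 0.086, 10.8 mm / 300 = 0.036.

```bash
echo '[[[0.0083, 0, 0.02], [0, 0, 0]], [[0.02, 0, 0.0467], [0, 0, 0]], [[0.03, 0, 0.07], [0, 0, 0]], [[0.036, 0, 0.086], [0, 0, 0]], [[0.036, 0, 0.086], [0, 0, 0]]]' > next.json && python3 -m creep next.json; echo '[[[0.0013, 0, 0.003], [0, 0, 0]], [[0.0027, 0, 0.006], [0, 0, 0]], [[0.004, 0, 0.0093], [0, 0, 0]], [[0.004, 0, 0.0093], [0, 0, 0]]]' > next.json && python3 -m creep next.json
```

```text
clock: 6.05
eef_pos: [564.6, 94.7, 70.6]
eef_rot: [3.139, 0.387, 0.496]
wrist_force: [-0.2, 0.0, -2.0]
finger_gap: 61.7
finger_force: 30.0
clock: 6.45
eef_pos: [565.1, 94.8, 68.4]
eef_rot: [3.138, 0.386, 0.496]
wrist_force: [-0.1, -0.3, -2.0]
finger_gap: 62.2
finger_force: 30.0
```

Converted, 1.8 mm / 300 = 0.006, 0.9 mm / 300 = 0.003.

```bash
echo '[[[0.0013, 0, 0.003], [0, 0, 0]], [[0.0027, 0, 0.006], [0, 0, 0]], [[0.0027, 0, 0.006], [0, 0, 0]]]' > next.json && python3 -m creep next.json
```

```text
clock: 6.75
eef_pos: [565.1, 94.8, 66.2]
eef_rot: [3.138, 0.386, 0.496]
wrist_force: [-0.1, 0.8, -2.5]
finger_gap: 61.8
finger_force: 30.0
```

Converted, 2.8 mm / 300 = 0.0093, 1.8 mm / 300 = 0.006.

```bash
echo '[[[0.0013, 0, 0.003], [0, 0, 0]], [[0.0027, 0, 0.006], [0, 0, 0]], [[0.004, 0, 0.0093], [0, 0, 0]], [[0.004, 0, 0.0093], [0, 0, 0]]]' > next.json && python3 -m creep next.json; echo '[[[0.0013, 0, 0.003], [0, 0, 0]], [[0.0027, 0, 0.006], [0, 0, 0]], [[0.0027, 0, 0.006], [0, 0, 0]]]' > next.json && python3 -m creep next.json
```

```text
clock: 7.15
eef_pos: [565.1, 94.8, 63.2]
eef_rot: [3.138, 0.386, 0.496]
wrist_force: [0.4, 0.3, -3.3]
finger_gap: 61.9
finger_force: 30.0
clock: 7.45
eef_pos: [565.4, 94.9, 61.7]
eef_rot: [3.138, 0.385, 0.496]
wrist_force: [-0.4, 0.7, 1.5]
finger_gap: 61.6
finger_force: 30.0
```

Converted, -95 mm / 300 = -0.3167, -65 mm / 300 = -0.2167.

```bash
echo '[[[0, 0, 0], [0, 0, 0]], [[0, 0, 0], [0, 0, 0]], [[0, 0, 0], [0, 0, 0]], [[0, 0, 0], [0, 0, 0]], [[0, 0, 0], [0, 0, 0]]]' > next.json && python3 -m creep next.json 94; echo '[[[0, 0, -0.04], [0, 0, 0]], [[0, 0, -0.1167], [0, 0, 0]], [[0, 0, -0.2167], [0, 0, 0]], [[0, 0, -0.3167], [0, 0, 0]], [[0, 0, -0.3167], [0, 0, 0]]]' > next.json && python3 -m creep next.json
python3 - <<'E'
from h import *
im,d,K,M=snap("side");cv2.imwrite("pics/s4.png",cv2.resize(im[110:330,130:400],None,fx=2.6,fy=2.6)[:,:,::-1]);np.savez("s4",im=im,d=d,K=K,M=M)
P=cloud(d,K,M);m=(P[...,2]>60)&(abs(P[...,0]-572)<60)&(abs(P[...,1]-99)<60)&(P[...,2]<100)
p=P[m];print(len(p),np.percentile(p[:,2],[50,95,99]));q=p[p[:,2]>84][:,:2].astype(np.float32);print(cv2.minEnclosingCircle(q),len(q))
im,d,K,M=snap("top");np.savez("t4",im=im,d=d,K=K,M=M)
P=cloud(d,K,M);m=(P[...,2]>75)&(abs(P[...,0]-572)<60)&(abs(P[...,1]-99)<60)&(P[...,2]<100);q=P[m][:,:2].astype(np.float32)
if len(q):print("top",cv2.minEnclosingCircle(q),len(q))
E
```

```text
clock: 7.95
eef_pos: [565.2, 94.9, 61.4]
eef_rot: [3.138, 0.386, 0.496]
wrist_force: [0.1, 0.6, -1.0]
finger_gap: 93.3
finger_force: 0.0
clock: 8.45
eef_pos: [598.7, 113.0, 154.0]
eef_rot: [3.136, 0.379, 0.495]
wrist_force: [-0.5, -0.1, 0.4]
finger_gap: 94.3
finger_force: 0.0
630 [85.5312876  90.31337479 91.35873907]
((572.6016235351562, 100.54898071289062), 32.405418395996094) 432
top ((571.943359375, 98.46992492675781), 30.95818328857422) 402
```

View pics/s4.png

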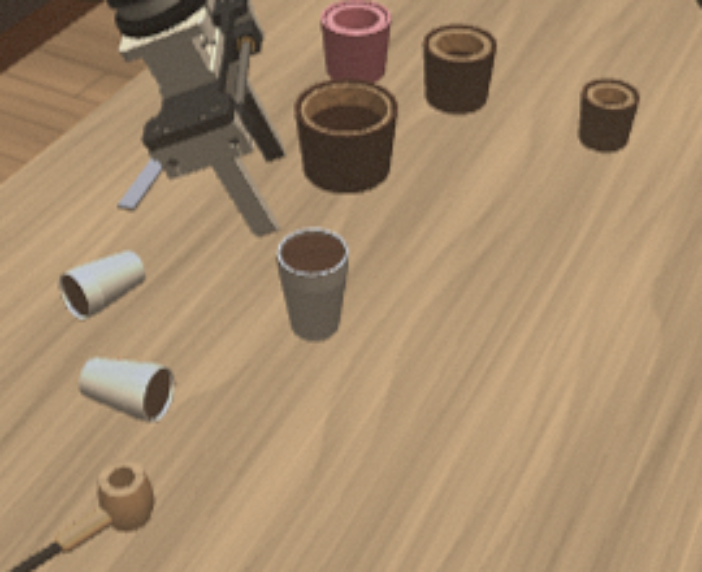

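Upright and free: mouth at (313,250), foot at (315,325). It is centred near (572,99). Now a vertical rim grasp.

```bash
python3 - <<'E'
from h import *
rel([572,98.8,81],rot(.495,np.pi/2),90,"above")
E
```

```text
above tcp [572.   98.8 152.2] shift [-27.    0.1   8.5] 28.0 rv [0.004 0.385 0.001] 0.38 q [ 0.18  0.71  1.09 -0.12  1.71  1.26]
```

Converted, -27 mm / 300 = -0.09, -16 mm / 300 = -0.0533, 0.385 rad / 3.1416 = 0.1225.

```bash
echo '[[[-0.0267, 0, 0.0033], [0, 0.0382, 0]], [[-0.0533, 0, 0.0133], [0, 0.0796, 0]], [[-0.09, 0, 0.0283], [0.0013, 0.1225, 0.0003]], [[-0.09, 0, 0.0283], [0.0013, 0.1225, 0.0003]], [[-0.09, 0, 0.0283], [0.0013, 0.1225, 0.0003]]]' > next.json && python3 -m creep next.json
python3 - <<'E'
from h import *
im,d,K,M=snap("wrist");P=cloud(d,K,M)
m=(P[...,2]>84)&(P[...,2]<98)&(np.hypot(P[...,0]-572,P[...,1]-99)<45);q=P[m][:,:2].astype(np.float32)
print("wrist rim",len(q),cv2.minEnclosingCircle(q) if len(q) else 0)
for n in("top","side"):
    im,d,K,M=snap(n);P=cloud(d,K,M);m=(P[...,2]>86)&(P[...,2]<98)&(np.hypot(P[...,0]-572,P[...,1]-99)<40);q=P[m][:,:2].astype(np.float32)
    print(n,len(q),cv2.minEnclosingCircle(q) if len(q) else 0)
rel([572,98.8,81],rot(.495,np.pi/2),0,"grasp")
E
```

```text
clock: 9.05
eef_pos: [571.2, 98.3, 151.9]
eef_rot: [-3.141, 0.002, 0.495]
wrist_force: [0.7, 0.3, 0.7]
finger_gap: 94.1
finger_force: 0.0
wrist rim 5070 ((572.3868408203125, 98.37704467773438), 31.19167709350586)
top 94 ((558.0533447265625, 99.56218719482422), 22.432191848754883)
side 244 ((571.8416137695312, 98.99385070800781), 31.702436447143555)
grasp tcp [572.   98.8  62.2] shift [-0.3  0.1 89.3] 89.0 rv [-0.     0.002  0.001] 0.0 q [ 0.11  0.42  1.49 -0.    1.23  1.18]
```

Converted, 89.5 mm / 300 = 0.2983, 83 mm / 300 = 0.2767, 0.002 rad / 3.1416 = 0.0006.

```bash
echo '[[[0, 0, 0.06], [0, 0, 0]], [[0, 0, 0.1333], [0, 0, 0]], [[0, 0, 0.2167], [0, 0, 0]], [[0, 0, 0.2767], [0, 0, 0]], [[0, 0, 0.2983], [0, 0.0006, 0.0003]]]' > next.json && python3 -m creep next.json; echo '[[[0, 0, 0], [0, 0, 0]], [[0, 0, 0], [0, 0, 0]], [[0, 0, 0], [0, 0, 0]], [[0, 0, 0], [0, 0, 0]], [[0, 0, 0], [0, 0, 0]]]' > next.json && python3 -m creep next.json 40 30; echo '[[[0, 0, 0], [0, 0, 0]], [[0, 0, 0], [0, 0, 0]], [[0, 0, 0], [0, 0, 0]]]' > next.json && python3 -m creep next.json
python3 - <<'E'
from h import *
print(manip.read_state()["eef_pos"],manip.read_state()["eef_rot"])
E
```

```text
clock: 9.7
eef_pos: [571.3, 99.0, 59.8]
eef_rot: [-3.14, 0.002, 0.495]
wrist_force: [0.2, -0.3, 0.2]
finger_gap: 93.7
finger_force: 0.0
clock: 10.2
eef_pos: [572.0, 98.7, 62.9]
eef_rot: [3.142, -0.002, 0.494]
wrist_force: [0.8, -0.5, 1.9]
finger_gap: 61.5
finger_force: 30.0
clock: 10.5
eef_pos: [572.1, 98.7, 62.9]
eef_rot: [3.142, -0.003, 0.494]
wrist_force: [0.3, -0.3, 6.5]
finger_gap: 62.1
finger_force: 30.0
[572.06866542  98.74980332  62.89116118] [ 3.14155998e+00 -2.52940301e-03  4.94205654e-01]
```

Converted, -130 mm / 300 = -0.4333, -100 mm / 300 = -0.3333.

```bash
echo '[[[0, 0, -0.02], [0, 0, 0]], [[0, 0, -0.1], [0, 0, 0]], [[0, 0, -0.2167], [0, 0, 0]], [[0, 0, -0.3333], [0, 0, 0]], [[0, 0, -0.4333], [0, 0, 0]]]' > next.json && python3 -m creep next.json
python3 - <<'E'
from h import *
rel([608.5,-302.5,210],rot(.495,np.pi/2),0,"over")
t=np.load("t4.npz");P=cloud(t["d"],t["K"],t["M"])
from scipy.optimize import least_squares
def fit(P,c0,z0,r):
    m=(abs(P[...,2]-z0)<6)&(np.hypot(P[...,0]-c0[0],P[...,1]-c0[1])<r+8);q=P[m][:,:2]
    h=cv2.convexHull(q.astype(np.float32))[:,0]
    s=least_squares(lambda v:np.hypot(h[:,0]-v[0],h[:,1]-v[1])-v[2],[*c0,r],loss="soft_l1").x;return s.round(1),len(q)
for n in("t4","s4"):
    f=np.load(n+".npz");P=cloud(f["d"],f["K"],f["M"]);print(n,fit(P,(608.5,-302.5),75,42),fit(P,(659,-124),80,54),fit(P,(430.5,-303),60,31))
E
```

```text
clock: 11.0
eef_pos: [571.2, 98.6, 193.9]
eef_rot: [-3.141, -0.001, 0.494]
wrist_force: [0.6, -0.1, -3.6]
finger_gap: 61.6
finger_force: 30.0
over tcp [ 608.5 -302.5  191.2] shift [-157.5  370.8    2.4] 403.0 rv [-0.    -0.001 -0.001] 0.0 q [0.11 0.37 1.45 0.   1.32 1.18]
t4 (array([ 608. , -303. ,   41.3]), 566) (array([ 658.3, -124.1,   53.3]), 550) (array([ 430.5, -302.8,   30.5]), 366)
s4 (array([ 607.7, -301.7,   42.7]), 252) (array([ 658.3, -122.4,   53.9]), 346) (array([ 430.3, -301.5,   30.9]), 178)
```

Converted, 170 mm / 300 = 0.5667, 131 mm / 300 = 0.4367.

```bash
echo '[[[-0.0267, 0.06, 0], [0, 0, 0]], [[-0.0733, 0.1767, 0], [0, 0, 0]], [[-0.13, 0.3067, 0], [0, 0, 0]], [[-0.1867, 0.4367, 0], [0, 0, 0]], [[-0.24, 0.5667, 0], [0, 0, 0]]]' > next.json && python3 -m creep next.json; echo '[[[-0.0533, 0.1233, 0], [0, 0, 0]], [[-0.1067, 0.2533, 0], [0, 0, 0]], [[-0.1667, 0.3933, 0], [0, 0, 0]], [[-0.22, 0.52, 0], [0, 0, 0]], [[-0.26, 0.6133, 0], [0, 0, 0]]]' > next.json && python3 -m creep next.json
python3 - <<'E'
from h import *
rel([608,-302.4,210],rot(.495,np.pi/2),0,"over")
E
```

```text
clock: 11.5
eef_pos: [588.3, -86.8, 191.9]
eef_rot: [-3.141, -0.001, 0.494]
wrist_force: [0.1, 0.1, -3.0]
finger_gap: 61.7
finger_force: 30.0
clock: 12.0
eef_pos: [606.8, -286.6, 191.3]
eef_rot: [-3.14, -0.001, 0.493]
wrist_force: [1.1, 0.3, -2.5]
finger_gap: 61.5
finger_force: 30.0
over tcp [ 608.  -302.4  191.2] shift [-6.4 14.5  0.1] 16.0 rv [-0.001 -0.001 -0.002] 0.0 q [-0.5   0.59  1.14  0.    1.41  0.58]
```

Converted, 13.5 mm / 300 = 0.045, 12 mm / 300 = 0.04.

```bash
echo '[[[-0.01, 0.0233, 0], [0, 0, 0]], [[-0.0167, 0.04, 0], [0, 0, 0]], [[-0.02, 0.045, 0], [0, 0, 0]], [[-0.02, 0.045, 0], [0, 0, 0]]]' > next.json && python3 -m creep next.json
python3 - <<'E'
from h import *
s=manip.read_state();zf=s["eef_pos"][2]-62.6;print(s["eef_pos"],s["eef_rot"],zf)
o=[]
for n in("side","top"):
    im,d,K,M=snap(n);np.savez(n+"5",im=im,d=d,K=K,M=M)
    P=cloud(d,K,M);c=s["eef_pos"]
    for lo,hi in((5,20),(25,40),(40,55)):
        m=(P[...,2]>zf+lo)&(P[...,2]<zf+hi)&(np.hypot(P[...,0]-c[0],P[...,1]-c[1])<40);q=P[m]
        if len(q)>10:print(n,lo,len(q),q.mean(0).round(1),"ext x",np.percentile(q[:,0],[2,98]).round(1),"y",np.percentile(q[:,1],[2,98]).round(1))
    if n=="side":cv2.imwrite("pics/s5.png",cv2.resize(im[20:180,200:400],None,fx=3.5,fy=3.5)[:,:,::-1])
E
```

```text
clock: 12.4
eef_pos: [608.6, -298.0, 191.9]
eef_rot: [-3.141, -0.001, 0.495]
wrist_force: [-0.1, -0.1, -2.2]
finger_gap: 61.3
finger_force: 30.0
[ 608.63493968 -298.00192897  191.90511548] [-3.14090452e+00 -1.34943381e-03  4.95181709e-01] 129.30511547677193
side 5 68 [ 602.3 -279.5  142.1] ext x [585.6 625.3] y [-295.9 -270.5]
side 25 83 [ 601.9 -278.   161.8] ext x [582.7 630.6] y [-295.5 -269. ]
side 40 90 [ 600.4 -276.5  176.9] ext x [581.2 629.8] y [-296.3 -267.9]
top 5 22 [ 598.1 -278.4  140.9] ext x [588.1 610.7] y [-287.1 -274.3]
```

View pics/s5.png

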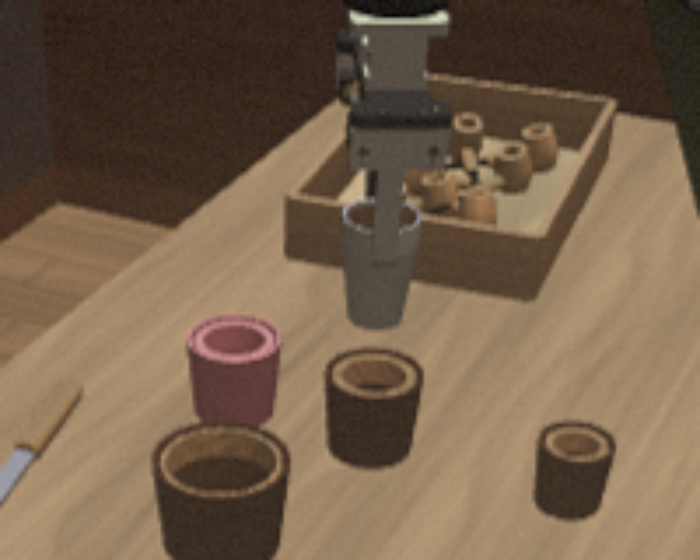

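The cup at (377,265) is upright above the holder at (373,405). I'll measure the cup's axis relative to the holder in the same view.

```bash
python3 - <<'E'
from h import *
from scipy.optimize import least_squares
s=manip.read_state();zf=s["eef_pos"][2]-62.6;print(s["eef_pos"],s["wrist_force"])
f=np.load("side5.npz");P=cloud(f["d"],f["K"],f["M"])
m=(P[...,2]>zf+3)&(P[...,2]<zf+55)&(np.hypot(P[...,0]-608,P[...,1]+300)<45);q=P[m]
r=lambda v:np.hypot(q[:,0]-v[0]-v[2]*(q[:,2]-zf-30),q[:,1]-v[1]-v[3]*(q[:,2]-zf-30))-(22+9/70*(q[:,2]-zf))
s1=least_squares(r,[608,-302,0,0],loss="soft_l1",f_scale=1).x;print("cup axis at +30",s1.round(3),"foot",(s1[:2]-30*s1[2:]).round(1))
# holder outer wall in same view: r 36 at 0 .. 42 at 75
m=(P[...,2]>8)&(P[...,2]<70)&(np.hypot(P[...,0]-608,P[...,1]+302.4)<50)&(np.hypot(P[...,0]-608,P[...,1]+302.4)>32);q=P[m]
r=lambda v:np.hypot(q[:,0]-v[0],q[:,1]-v[1])-(36+6/75*q[:,2])
s2=least_squares(r,[608,-302],loss="soft_l1",f_scale=1).x;print("holder",s2.round(1),len(q),abs(r(s2)).mean())
rel([608,-302.4,210],rot(.495,np.pi/2),0,"over")
E
```

```text
[ 608.70017378 -297.91689871  192.0355654 ] [ 0.57662474  0.95208265 -2.75446508]
cup axis at +30 [ 6.08862e+02 -2.97649e+02 -8.00000e-03 -3.00000e-03] foot [ 609.1 -297.5]
holder [ 608.9 -303.3] 439 1.3518533220759963
over tcp [ 608.  -302.4  191.2] shift [-2.7  3.6  0.8] 5.0 rv [-0.    -0.001  0.   ] 0.0 q [-0.51  0.6   1.12  0.    1.42  0.57]
```

Converted, 3.9 mm / 300 = 0.013, -2.6 mm / 300 = -0.0087.

```bash
echo '[[[-0.0043, 0.0067, 0], [0, 0, 0]], [[-0.0087, 0.013, 0], [0, 0, 0]], [[-0.0087, 0.013, 0], [0, 0, 0]], [[-0.0087, 0.013, 0], [0, 0, 0]]]' > next.json && python3 -m creep next.json; echo '[[[0, 0, 0.0233], [0, 0, 0]], [[0, 0, 0.0667], [0, 0, 0]], [[0, 0, 0.1133], [0, 0, 0]], [[0, 0, 0.15], [0, 0, 0]], [[0, 0, 0.16], [0, 0, 0]]]' > next.json && python3 -m creep next.json
python3 - <<'E'
from h import *
from scipy.optimize import least_squares
s=manip.read_state();zf=s["eef_pos"][2]-62.6;print(s["eef_pos"],s["wrist_force"],zf)
im,d,K,M=snap("side");P=cloud(d,K,M)
def f(r,m,v0):
    q=P[m];g=lambda v:np.hypot(q[:,0]-v[0],q[:,1]-v[1])-r(q[:,2]);return least_squares(g,v0,loss="soft_l1",f_scale=1).x.round(1),len(q)
D=np.hypot(P[...,0]-608,P[...,1]+302.4)
print("cup",f(lambda z:22+9/70*(z-zf),(P[...,2]>zf+6)&(P[...,2]<zf+55)&(D<40),[608,-302]))
print("holder",f(lambda z:36+6/75*z,(P[...,2]>8)&(P[...,2]<70)&(D>32)&(D<50),[608,-302]))
im,d,K,M=snap("wrist");P=cloud(d,K,M)
D=np.hypot(P[...,0]-608,P[...,1]+302.4);m=(abs(P[...,2]-75)<6)&(D<55);q=P[m][:,:2];print("wrist",len(q))
if len(q)>50:
    h=cv2.convexHull(q.astype(np.float32))[:,0];D=np.hypot(*(h-[608,-302.4]).T);h=h[D>36]
    print(least_squares(lambda v:np.hypot(h[:,0]-v[0],h[:,1]-v[1])-42,[608,-302],loss="soft_l1").x.round(1),len(h))
E
```

```text
clock: 12.9
eef_pos: [608.1, -303.6, 191.8]
eef_rot: [-3.141, -0.001, 0.494]
wrist_force: [-0.7, 0.3, -3.2]
finger_gap: 62.0
finger_force: 30.0
clock: 13.4
eef_pos: [607.5, -303.2, 141.4]
eef_rot: [-3.139, 0.0, 0.494]
wrist_force: [-0.1, -0.1, -2.6]
finger_gap: 61.8
finger_force: 30.0
[ 607.45757725 -303.19796182  141.36082753] [-0.09540689 -0.10497928 -2.5644041 ] 78.76082753028598
cup (array([ 608. , -302.7]), 235)
holder (array([ 608.8, -303.5]), 453)
wrist 2782
[ 608.1 -304.1] 40
```

Converted, 38 mm / 300 = 0.1267, 34 mm / 300 = 0.1133.

```bash
echo '[[[0, 0, 0.0233], [0, 0, 0]], [[0, 0, 0.0533], [0, 0, 0]], [[0, 0, 0.0867], [0, 0, 0]], [[0, 0, 0.1133], [0, 0, 0]], [[0, 0, 0.1267], [0, 0, 0]]]' > next.json && python3 -m creep next.json; echo '[[[0, 0, 0.0017], [0, 0, 0]], [[0, 0, 0.0033], [0, 0, 0]], [[0, 0, 0.005], [0, 0, 0]], [[0, 0, 0.0067], [0, 0, 0]], [[0, 0, 0.0067], [0, 0, 0]]]' > next.json && python3 -m creep next.json
```

```text
clock: 14.0
eef_pos: [607.8, -303.3, 104.5]
eef_rot: [-3.14, -0.001, 0.494]
wrist_force: [-0.2, -0.2, -3.0]
finger_gap: 61.6
finger_force: 30.0
clock: 14.5
eef_pos: [608.2, -303.5, 103.9]
eef_rot: [-3.141, -0.001, 0.494]
wrist_force: [-1.1, -0.4, -3.6]
finger_gap: 62.0
finger_force: 30.0
```

Converted, 4 mm / 300 = 0.0133, 3 mm / 300 = 0.01.

```bash
echo '[[[0, 0, 0.0033], [0, 0, 0]], [[0, 0, 0.0067], [0, 0, 0]], [[0, 0, 0.01], [0, 0, 0]], [[0, 0, 0.0133], [0, 0, 0]], [[0, 0, 0.0133], [0, 0, 0]]]' > next.json && python3 -m creep next.json; echo '[[[0, 0, 0.0017], [0, 0, 0]], [[0, 0, 0.0033], [0, 0, 0]], [[0, 0, 0.005], [0, 0, 0]], [[0, 0, 0.0067], [0, 0, 0]], [[0, 0, 0.0067], [0, 0, 0]]]' > next.json && python3 -m creep next.json;echo '[[[0, 0, 0.0017], [0, 0, 0]], [[0, 0, 0.0033], [0, 0, 0]], [[0, 0, 0.0033], [0, 0, 0]], [[0, 0, 0.0033], [0, 0, 0]]]' > next.json && python3 -m creep next.json
```

```text
clock: 15.0
eef_pos: [608.1, -303.5, 99.6]
eef_rot: [-3.141, -0.001, 0.494]
wrist_force: [0.3, -1.0, -2.9]
finger_gap: 61.8
finger_force: 30.0
clock: 15.5
eef_pos: [608.2, -303.6, 97.9]
eef_rot: [-3.141, -0.001, 0.494]
wrist_force: [1.0, -0.6, -2.3]
finger_gap: 61.6
finger_force: 30.0
clock: 15.9
eef_pos: [608.2, -303.6, 96.9]
eef_rot: [-3.141, -0.001, 0.494]
wrist_force: [0.2, -1.7, -1.6]
finger_gap: 61.5
finger_force: 30.0
```

Converted, 1 mm / 300 = 0.0033, 0.5 mm / 300 = 0.0017.

```bash
for i in 1; do echo '[[[0, 0, 0.0017], [0, 0, 0]], [[0, 0, 0.0033], [0, 0, 0]], [[0, 0, 0.0033], [0, 0, 0]], [[0, 0, 0.0033], [0, 0, 0]]]' > next.json && python3 -m creep next.json; done; echo '[[[0, 0, 0.0017], [0, 0, 0]], [[0, 0, 0.0033], [0, 0, 0]], [[0, 0, 0.0033], [0, 0, 0]], [[0, 0, 0.0033], [0, 0, 0]]]' > next.json && python3 -m creep next.json; echo '[[[0, 0, 0.0017], [0, 0, 0]], [[0, 0, 0.0033], [0, 0, 0]], [[0, 0, 0.0033], [0, 0, 0]], [[0, 0, 0.0033], [0, 0, 0]]]' > next.json && python3 -m creep next.json
```

```text
clock: 16.3
eef_pos: [608.2, -303.6, 95.9]
eef_rot: [-3.141, -0.001, 0.494]
wrist_force: [1.3, -2.5, -0.5]
finger_gap: 61.6
finger_force: 30.0
clock: 16.7
eef_pos: [608.2, -303.5, 94.8]
eef_rot: [-3.141, -0.001, 0.494]
wrist_force: [1.6, -3.0, -0.6]
finger_gap: 61.9
finger_force: 30.0
clock: 17.1
eef_pos: [608.3, -303.7, 94.1]
eef_rot: [3.142, -0.002, 0.494]
wrist_force: [1.1, -3.7, 1.4]
finger_gap: 61.5
finger_force: 30.0
```

The pot pushes the cup towards −y, so I'll ease about 1 mm that way while descending.

The manual's scale: shifts go in shares of 300 mm and turns go in shares of pi rad. Converting my numbers, 1 mm / 300 = 0.0033, 0.5 mm / 300 = 0.0017.

```bash
echo '[[[-0.0003, 0.0017, 0], [0, 0, 0]], [[-0.0007, 0.0033, 0], [0, 0, 0]], [[-0.0007, 0.0033, 0], [0, 0, 0]], [[-0.0007, 0.0033, 0.0017], [0, 0, 0]], [[-0.0007, 0.0033, 0.0017], [0, 0, 0]]]' > next.json && python3 -m creep next.json; echo '[[[0, 0, 0.0017], [0, 0, 0]], [[0, 0, 0.0033], [0, 0, 0]], [[0, 0, 0.0033], [0, 0, 0]], [[0, 0, 0.0033], [0, 0, 0]]]' > next.json && python3 -m creep next.json
```

```text
clock: 17.6
eef_pos: [608.4, -304.1, 93.3]
eef_rot: [-3.14, -0.001, 0.494]
wrist_force: [-1.0, 2.6, 4.2]
finger_gap: 61.6
finger_force: 30.0
clock: 18.0
eef_pos: [608.4, -304.2, 92.2]
eef_rot: [-3.141, -0.001, 0.494]
wrist_force: [-1.0, 5.8, 3.8]
finger_gap: 61.5
finger_force: 30.0
```

Converted, 1 mm / 300 = 0.0033, -0.6 mm / 300 = -0.002.

```bash
echo '[[[0.0003, -0.001, 0], [0, 0, 0]], [[0.0007, -0.002, 0], [0, 0, 0]], [[0.0007, -0.002, 0.0017], [0, 0, 0]], [[0.0007, -0.002, 0.0033], [0, 0, 0]], [[0.0007, -0.002, 0.0033], [0, 0, 0]]]' > next.json && python3 -m creep next.json; echo '[[[0, 0, 0.0013], [0, 0, 0]], [[0, 0, 0.0027], [0, 0, 0]], [[0, 0, 0.004], [0, 0, 0]], [[0, 0, 0.005], [0, 0, 0]], [[0, 0, 0.005], [0, 0, 0]]]' > next.json && python3 -m creep next.json
```

```text
clock: 18.5
eef_pos: [608.4, -304.0, 91.5]
eef_rot: [3.142, -0.001, 0.494]
wrist_force: [-0.5, 2.2, 3.5]
finger_gap: 61.5
finger_force: 30.0
clock: 19.0
eef_pos: [608.4, -304.1, 90.1]
eef_rot: [3.142, -0.002, 0.494]
wrist_force: [-1.3, 1.9, 6.2]
finger_gap: 61.6
finger_force: 30.0
```

Converted, 1.6 mm / 300 = 0.0053, 1.2 mm / 300 = 0.004.

```bash
echo '[[[0, 0, 0.0013], [0, 0, 0]], [[0, 0, 0.0027], [0, 0, 0]], [[0, 0, 0.004], [0, 0, 0]], [[0, 0, 0.0053], [0, 0, 0]], [[0, 0, 0.0053], [0, 0, 0]]]' > next.json && python3 -m creep next.json; echo '[[[0, 0, 0.0013], [0, 0, 0]], [[0, 0, 0.0027], [0, 0, 0]], [[0, 0, 0.004], [0, 0, 0]], [[0, 0, 0.0053], [0, 0, 0]], [[0, 0, 0.0053], [0, 0, 0]]]' > next.json && python3 -m creep next.json; python3 - <<'E'
from h import *
f=[];z=[]
for i in range(6):
    im,d,K,M=snap("side");s=manip.read_state();f.append(s["wrist_force"]);z.append(s["eef_pos"])
print(np.mean(f,0),np.mean(z,0))
P=cloud(d,K,M);c=[608.4,-304]
m=(np.hypot(P[...,0]-c[0],P[...,1]-c[1])<36)&(P[...,2]>95)&(P[...,2]<130);p=P[m];hsv=cv2.cvtColor(im,cv2.COLOR_RGB2HSV)
D=np.hypot(p[:,0]-c[0],p[:,1]-c[1]);print(np.percentile(p[D>27][:,2],[50,80,90,95,98]).round(1),np.median(p[D<20][:,2]))
f4=np.load("s4.npz");P=cloud(f4["d"],f4["K"],f4["M"]);m=(np.hypot(P[...,0]-572,P[...,1]-99)<36)&(P[...,2]>71);p=P[m];D=np.hypot(p[:,0]-572,p[:,1]-99);print("ref",np.percentile(p[D>27][:,2],[50,80,90,95,98]).round(1),np.median(p[D<20][:,2]))
E
```

```text
clock: 19.5
eef_pos: [608.4, -304.1, 88.6]
eef_rot: [3.141, -0.002, 0.494]
wrist_force: [-1.9, 1.6, 6.4]
finger_gap: 61.5
finger_force: 30.0
clock: 20.0
eef_pos: [608.5, -304.0, 87.1]
eef_rot: [3.141, -0.002, 0.494]
wrist_force: [-1.6, 3.0, 7.6]
finger_gap: 61.8
finger_force: 30.0
[-2.33253254  2.01395017  6.98826975] [ 608.46354388 -304.03895784   87.08194102]
[109.1 114.4 115.5 117.8 123.3] 109.79183581844495
ref [ 85.7  89.8  90.8  92.9 484.6] 85.81451334191149
```

Converted, 0.7 mm / 300 = 0.0023, 0.3 mm / 300 = 0.001.

```bash
echo '[[[0, 0, 0.001], [0, 0, 0]], [[0, 0, 0.0023], [0, 0, 0]], [[0, 0, 0.0023], [0, 0, 0]], [[0, 0, 0.0023], [0, 0, 0]]]' > next.json && python3 -m creep next.json; echo '[[[0, 0, 0], [0, 0, 0]], [[0, 0, 0], [0, 0, 0]], [[0, 0, 0], [0, 0, 0]], [[0, 0, 0], [0, 0, 0]], [[0, 0, 0], [0, 0, 0]]]' > next.json && python3 -m creep next.json 90;echo '[[[0, 0, -0.02], [0, 0, 0]], [[0, 0, -0.0667], [0, 0, 0]], [[0, 0, -0.15], [0, 0, 0]], [[0, 0, -0.25], [0, 0, 0]], [[0, 0, -0.3167], [0, 0, 0]]]' > next.json && python3 -m creep next.json; echo '[[[0, 0, -0.0667], [0, 0, 0]], [[0, 0, -0.1333], [0, 0, 0]], [[0, 0, -0.1333], [0, 0, 0]], [[0, 0, -0.1333], [0, 0, 0]]]' > next.json && python3 -m creep next.json
python3 - <<'E'
from h import *
im,d,K,M=snap("side");cv2.imwrite("pics/s6.png",cv2.resize(im[20:180,200:400],None,fx=3.5,fy=3.5)[:,:,::-1])
from scipy.optimize import least_squares
P=cloud(d,K,M);c=[608.4,-304]
D=np.hypot(P[...,0]-c[0],P[...,1]-c[1]);m=(D>27)&(D<36)&(P[...,2]>95)&(P[...,2]<130);print(np.percentile(P[m][:,2],[50,80,90,95]).round(1),np.median(P[(D<20)&(P[...,2]>90)&(P[...,2]<130)][:,2]))
m=(P[...,2]>8)&(P[...,2]<70)&(D>32)&(D<50);q=P[m];print("holder",least_squares(lambda v:np.hypot(q[:,0]-v[0],q[:,1]-v[1])-(36+6/75*q[:,2]),c,loss="soft_l1").x.round(1))
im,d,K,M=snap("wrist");P=cloud(d,K,M);D=np.hypot(P[...,0]-c[0],P[...,1]-c[1]);m=(D<36)&(P[...,2]>100)&(P[...,2]<125);p=P[m];print("wrist",len(p),np.percentile(p[:,2],[5,50,95,99]).round(1),cv2.minEnclosingCircle(p[p[:,2]>110][:,:2].astype(np.float32)))
A=np.c_[p,np.ones(len(p))];g=np.hypot(p[:,0]-c[0],p[:,1]-c[1])<24;q=p[g];print("wax plane slope",np.linalg.lstsq(np.c_[q[:,:2],np.ones(len(q))],q[:,2],rcond=None)[0][:2])
E
```

```text
clock: 20.7
eef_pos: [608.5, -304.0, 86.5]
eef_rot: [3.141, -0.002, 0.494]
wrist_force: [-3.1, 2.5, 7.0]
finger_gap: 61.7
finger_force: 30.0
clock: 21.2
eef_pos: [608.3, -303.9, 85.8]
eef_rot: [-3.141, -0.001, 0.494]
wrist_force: [0.0, -0.2, -0.3]
finger_gap: 89.9
finger_force: 0.0
clock: 21.7
eef_pos: [608.7, -304.2, 184.7]
eef_rot: [3.139, -0.003, 0.494]
wrist_force: [-0.0, 0.1, 0.8]
finger_gap: 89.7
finger_force: 0.0
clock: 22.1
eef_pos: [608.2, -304.0, 221.1]
eef_rot: [3.141, -0.002, 0.494]
wrist_force: [-0.6, -0.5, -0.3]
finger_gap: 89.9
finger_force: 0.0
[106.9 112.4 113.7 114.4] 109.48025502133953
holder [ 608.7 -303.5]
wrist 3963 [107.6 109.  113.5 114.3] ((608.558349609375, -303.8317565917969), 31.12617301940918)
wax plane slope [ 0.00077748 -0.00486457]
```

View pics/s6.png

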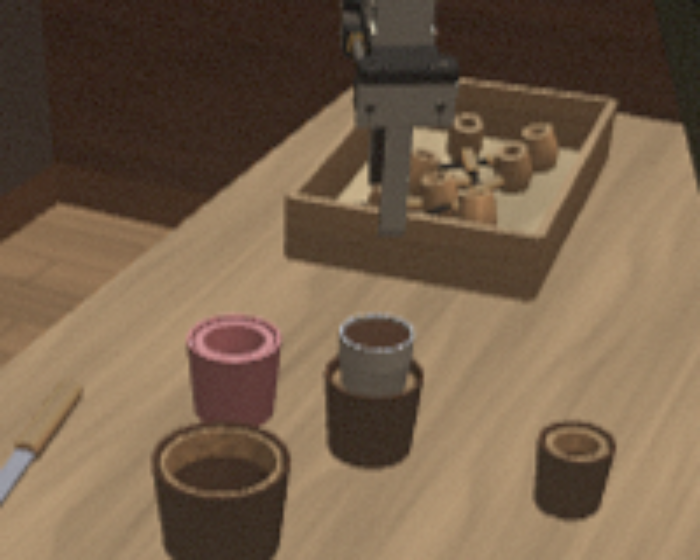

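The cup sits upright in the holder at (375,385), with its rim at about 114 mm, so the foot is at about 24 mm and the cork is pressed about 8 mm. The pot hasn't moved and the gripper is clear.

```bash
python3 -c "
from cell import manip
print(manip.sign_off())"
```

```text
the job is handed in; nothing more can be done
None
```

I stood the cup up and released it, then took it by the rim, nested it upright in the middle dark pot about 8 mm past first touch, and let go. The pot is where it was, the other pots and the pipe were not touched, and I handed the job in at about 22 s.

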